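# Tip the bearing ball out of the divided parts tray

## Task

Pick up the divided parts tray by the handle in its middle and tip it toward the corner spout of the compartment that holds the bearing ball, so that the ball runs out into the steel bowl and the hex nut stays in the tray. Then set the tray back down flat on the bench and let go; do not touch the ball with the gripper, and leave the bowl standing.

Things in the scene. Friction and masses are not known exactly. Their poses are not given: they have to be found in the camera images.
- tray: Grey tray 150 x 150 mm, walls 38 high, 0.34 kg. Origin: centre of underside, z up, x and y along its sides. Dividers on its x and y axes make 4 compartments, floor 4 up. Each outer corner (on the diagonals) has a 43 wide spout climbing 20 deg to a lip 111 from the centre, 20 up. Black grip over the centre: 64 long along x, 18 wide along y, 58 to 88 up; grip it from above across y (40 N is fine).
- bowl: Loose round steel parts bowl, the only bowl: 162 mm across the rim, 45 mm high, inside 126 mm across at the floor and 156 mm at the rim, 0.4 kg. Origin: centre of its underside, z up. It stands on the bench clear of the tray. Nothing else within 100 mm of the tray or bowl is taller than 40 mm.
- ball: Steel bearing ball, 24 mm diameter, 56 g, alone in one compartment of the tray. Origin: its centre. It stays in while the tray is about level and rolls out by its spout when the tray is tipped well over 20 degrees toward that corner (40 is plenty), while the other compartments keep their contents against a divider.
- nut: Steel hex nut, 30 mm across flats, 16 mm thick, about 60 g, lying flat and alone in a compartment next to the ball's. Origin: centre of its underside.

How it is judged:
On the way, in this order (a step that is already met when the one before it is completed fails the run):
1. the tray is lifted clear of the bench with the ball and the nut still in it (height (world z) of tray above 0.03 m and distance between ball and tray below 0.1 m and x of nut in the frame of tray between -0.078 and 0.078 m and y of nut in the frame of tray between -0.078 and 0.078 m and z of nut in the frame of tray between -0.005 and 0.035 m), for 0.1 s.
2. the ball has been tipped out of the tray and lies in the bowl (horizontal distance between ball and bowl below 0.075 m and z of ball in the frame of bowl between 0 and 0.045 m and distance between ball and tray above 0.1 m), for 0.1 s.
At the end, for the whole second after the job is handed in: The ball lies in the bowl (within 75 mm of its axis, below the rim), the bowl stands upright (within 10 degrees), the nut is still in the tray, and the tray stands released, flat on the bench (within 6 degrees and 8 mm) at any place; tray and ball are at rest (horizontal distance between ball and bowl below 0.075 m and z of ball in the frame of bowl between 0 and 0.045 m and x of nut in the frame of tray between -0.078 and 0.078 m and y of nut in the frame of tray between -0.078 and 0.078 m and z of nut in the frame of tray between -0.005 and 0.035 m and angle between tray's own z axis and vertical below 0.1 rad and height (world z) of tray below 0.008 m and angle between bowl's own z axis and vertical below 0.17 rad and height (world z) of bowl below 0.01 m and linear speed of tray below 0.03 m/s and linear speed of ball below 0.05 m/s); the robot touches nothing.
It fails at once if the gripper's fingers touch the ball (contact force between the fingers and ball above 0.5 N).
It fails at once if the nut leaves the tray (distance between nut and tray above 0.125 m).
It also fails if it takes over 64 s, if anything falls off the work surface, if the arm or the gripper's body presses on something with over 40 N, if the wrist force passes 120 N, or if a joint passes its speed limit or range.

## Robot

A 6-joint arm with a two-finger parallel gripper is mounted at the origin on the work surface. World frame = base frame: x ahead of the robot, y to its left, z up, the work surface at z = 0. Lengths are in m, angles in rad, forces in N, time in s.
With the tool pointing down it reaches from about 0.275 to 1 m from the base axis. Payload 8.4 kg.
Tool frame: the origin (TCP) lies on the centre line of the jaws, within the pads' length; the fingertips stand 17 mm ahead of it and the grasp point (between the pads) lies 2 mm behind it (bot.tcp_to_tips is the z of the fingertips in the tool frame, in m); z points along the fingers, y is the line along which they close (so a half turn about z gives the same grasp; the last joint's range is limited). The gripper opens to 85 mm and grips with 20 to 120 N. Pads are 22 mm wide; open, the fingers measure 114 mm over their backs; the gripper's body (76 mm by 85 mm) begins 54 mm behind the grasp point. The pads swing forward as they close: fully open they stand 13 mm farther back than shut.
Start: joints at [1.338, 0.353, 1.633, -0, 1.155, -0.002], TCP at [0.143, 0.608, 0.248] pointing down, gripper open.
Joint ranges: [-2.63, 2.63], [-0.92, 2.1], [0.06, 2.66], [-1.3, 4.44], [0, 2.69], [-3.02, 3.02]. Speed limits (rad/s): [2.22, 2.22, 2.79, 3.14, 3.14, 3.14].

## Interface

Orientations are given as a unit quaternion [x, y, z, w].
In Python, from workcell import bot, read_camera, hand_in gives the robot as it stands (bot), with the cameras as plain functions and the job as plain functions. Calls block until the motion is done:
- bot.reach(position, orientation): joint-space move of the TCP to a pose.
- bot.servo_line(position, ori=None, velocity=0.15): straight line of the TCP; ori=None keeps the orientation; velocity is the mean speed in m/s.
- bot.goto_joints(angles): joint-space move.
- bot.move_gripper(opening, strength=None): finger opening in m; strength is the grip in N (None keeps the last); returns when the fingers have stopped.
- bot.dwell(seconds).
- bot.solve_ik(position, orientation): joint angles nearest the present ones, or None.
- bot.get_obs(): the state.
- read_camera(name): name is "scene" or "side" or "wrist"; returns a dict with "frame" (400x640x3 uint8, red, green, blue), "intrinsics" (3x3 intrinsics, pixels), "view" (4x4, takes a point from world to camera coordinates). Camera axes: x right, y down, z forward; pixel columns grow to the right and rows downward; lengths in m; the calibration is good to about 2 mm. A picture is of the moment at which its call begins. There is no depth.
A pose or a line that the arm cannot do raises bot.IKError and nothing moves.
- hand_in(): hands the job in; it is judged then, once.
The state is a dict: "time_s": time; "joint_pos": joint angles; "joint_vel": joint speeds; "joint_efforts": joint torques, N m; "position": TCP position; "orientation": TCP orientation; "wrist_force": force on the tool from outside, world axes, zero at the start; "ft_torque": the same for the moment, N m; "gripper_width": finger opening in m; "grip_force": force on a finger pad.
Only numpy, scipy, OpenCV 4.12 (cv2) and the standard library are available. Lean on these libraries where they do the work, as an engineer would, in place of code of your own. Each camera call takes 0.05 s, during which the arm holds its last target. There are 200 camera calls.

## Working session

There is one attempt and no reset: what is moved stays moved. The work goes in short steps, each a Python script; the robot and the scene stay as the last script left them, time stands still between calls to the robot, and variables do not carry over. Pictures are saved under pics/ and viewed, at most 10 in all, crops included, and the job is handed in when it is done.

```bash
mkdir -p pics
python3 - <<'E'
from workcell import bot, read_camera, hand_in
import cv2,pickle,numpy as np
d={}
for n in ["scene","side","wrist"]:
    r=read_camera(n); d[n]=r; cv2.imwrite(f"pics/a_{n}.png",r["frame"][:,:,::-1])
pickle.dump(d,open("a.pkl","wb"))
o=bot.get_obs();print(o["time_s"],o["orientation"],o["wrist_force"])
for n in d: 
    V=d[n]["view"];print(n,-V[:3,:3].T@V[:3,3],V[2,:3],d[n]["intrinsics"][0,0])
E
```

```text
0.15 [ 1.15149177e-01  9.93348055e-01 -5.51264857e-04 -6.73115463e-05] [-0.71623811 -0.35791158 -0.69999668]
scene [ 1.11145548 -0.02472347  0.50635599] [-0.769424    0.05119263 -0.63668361] 390.49318832841254
side [ 0.11596784 -0.38170867  0.46703156] [ 0.55463284  0.57461196 -0.60183345] 360.8386828695324
wrist [0.06492045 0.62723309 0.3740761 ] [ 0.30391712 -0.07259376 -0.9499287 ] 334.3783035374136
```

View pics/a_scene.png

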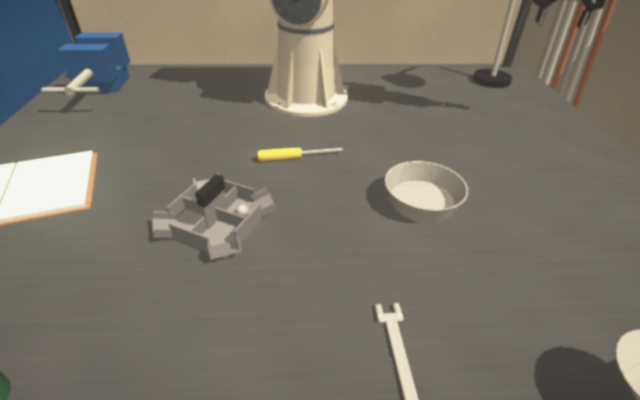

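View pics/a_side.png

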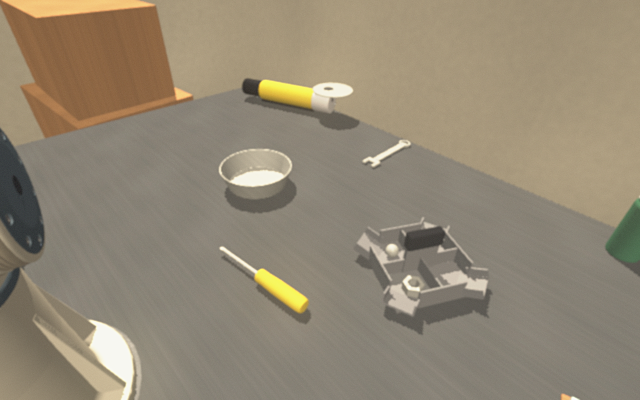

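Scene: tray is at about (212,212), ball at (243,210) and bowl at (426,190). Side: ball at (392,250), nut at (411,287), grip at (424,239) and bowl at (256,172).

Run:
```python
import cv2,pickle
d=pickle.load(open("a.pkl","rb"))
for n,(x,y) in {"scene":(140,165),"side":(350,210)}.items():
    im=d[n]["frame"][y:y+110,x:x+150,::-1]
    cv2.imwrite(f"pics/b_{n}.png",cv2.resize(im,None,fx=5,fy=5,interpolation=cv2.INTER_CUBIC))
```

```text
(no output)
```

View pics/b_scene.png

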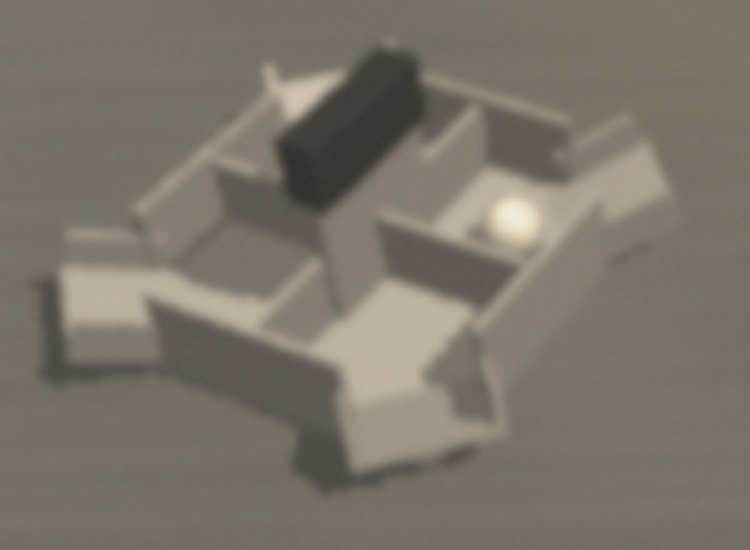

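View pics/b_side.png

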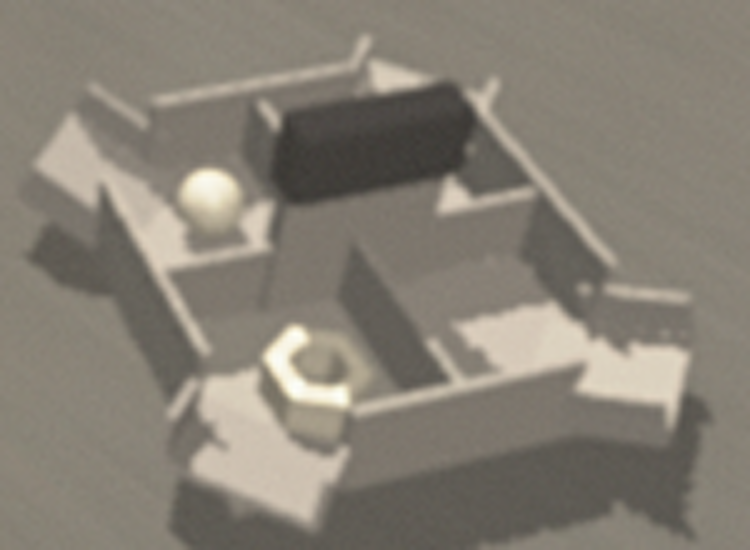

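Crops: the ball is in the compartment on the +y side of the scene view, at (242.8,209.4), and in the side view at (392,250.6). The nut is in the side crop at (310,380). Next I'll fit the grip silhouette, the bowl extents and the ball from both views.

```bash
cat > h.py <<'E'
import numpy as np,pickle,cv2
d=pickle.load(open("a.pkl","rb"))
def proj(n,P):
    c=d[n]; P=np.atleast_2d(P)@c["view"][:3,:3].T+c["view"][:3,3]
    q=P@np.asarray(c["intrinsics"]).T; return q[:,:2]/q[:,2:]
E
python3 - <<'E'
from h import *
from scipy.optimize import least_squares,minimize
# ball
b={"scene":(242.8,209.4),"side":(392,250.6)}
r=least_squares(lambda p:np.concatenate([proj(n,p)[0]-b[n] for n in b]),[.5,.0,.02]);print("ball",r.x,r.fun)
# grip silhouette
S=8;T={};O={"scene":(170,160),"side":(390,215)}
for n,(x,y) in O.items():
    g=d[n]["frame"][y:y+60,x:x+70].max(2).astype(np.uint8)
    T[n]=cv2.GaussianBlur((cv2.resize(g,None,fx=S,fy=S,interpolation=cv2.INTER_CUBIC)<72).astype(np.float32),(0,0),6)
    k,l,st,_=cv2.connectedComponentsWithStats((T[n]>.5).astype(np.uint8)); i=1+st[1:,4].argmax();T[n]*=(l==i);print(n,st[1:])
box=np.array([[a*.032,c*.009,h] for a in(-1,1) for c in(-1,1) for h in(-.015,.015)])
def R(t):return np.array([[np.cos(t),-np.sin(t),0],[np.sin(t),np.cos(t),0],[0,0,1]])
def cost(p,ret=False):
    e=0
    for n in T:
        q=((proj(n,box@R(p[3]).T+p[:3])-O[n]+.5)*S-.5).astype(np.float32)
        m=np.zeros(T[n].shape,np.float32);cv2.fillConvexPoly(m,np.round(cv2.convexHull(q)*16).astype(np.int32),1,shift=4)
        m=cv2.GaussianBlur(m,(0,0),6);e+=((m-T[n])**2).sum()
    return e
c0=r.x
best=min((minimize(cost,[r.x[0]+dx,r.x[1]+dy,.07,t],method="Nelder-Mead",options=dict(initial_simplex=None,xatol=1e-5,maxiter=600)) for dx in(-.05,0,.05) for dy in(-.06,0) for t in(0,.8,1.6,2.4)),key=lambda s:s.fun)
print("grip",best.x,best.fun,[T[n].sum() for n in T])
th=np.linspace(0,2*np.pi,200)
E_={"scene":(385,467,164),"side":(219,293,151)}
def f(p):
    o=[]
    for n in E_:
        q=proj(n,np.c_[p[0]+.081*np.cos(th),p[1]+.081*np.sin(th),0*th+p[2]]);o+=list(np.array([q[:,0].min(),q[:,0].max(),q[:,1].min()])-E_[n])
    return o
r=least_squares(f,[.5,.25,.045]);print("bowl",r.x,r.fun)
p=best.x
# overlay
for n,(x,y) in {"scene":(140,165),"side":(350,210)}.items():
    im=cv2.resize(d[n]["frame"][y:y+110,x:x+150,::-1],None,fx=5,fy=5,interpolation=cv2.INTER_CUBIC)
    P=[]
    for a in range(4):
        u=np.array([np.cos(np.pi/4+a*np.pi/2),np.sin(np.pi/4+a*np.pi/2)]);v=np.array([-u[1],u[0]])
        P+= [[*(.111*u+s*.0215*v),.02] for s in(-1,1)]
    P+=[[s*.075,0,.038] for s in(-1,1)]+[[0,s*.075,.038] for s in(-1,1)]
    for k,q in enumerate(proj(n,np.array(P)@R(p[3]).T+[p[0],p[1],0])):
        q=((q-[x,y]+.5)*5).astype(int);cv2.circle(im,tuple(map(int,q)),4,(0,0,255),1);cv2.putText(im,str(k),tuple(map(int,q)),0,.5,(0,255,0))
    cv2.imwrite(f"pics/c_{n}.png",im)
a=cv2.imread("pics/c_scene.png");b=cv2.imread("pics/c_side.png")
cv2.imwrite("pics/c.png",cv2.resize(np.vstack([a[:,:],b[:,:]]),None,fx=.54,fy=.54,interpolation=cv2.INTER_AREA))
E
```

```text
ball [ 0.53696426 -0.13528002  0.01506987] [-0.62933463  0.26171648 -0.56663708 -0.27847884]
scene [[  210   130   227   244 30204]]
side [[  118   135   319   148 28676]]
grip [ 0.54606315 -0.18531908  0.06859923  2.85508833] 28222.109375 [np.float32(28554.094), np.float32(26733.514)]
bowl [0.50174259 0.22668183 0.03603524] [-0.44508904  0.25263703 -0.04606989  0.89018819 -1.04336902 -0.06212097]
```

View pics/c.png

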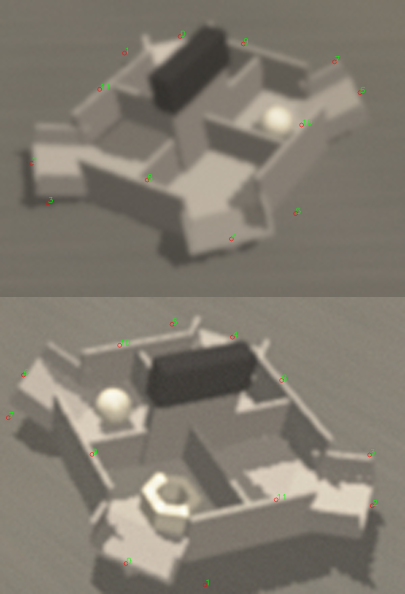

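```bash
cat > fit.py <<'E'
from h import *
from scipy.optimize import least_squares
O={"scene":(140,165),"side":(350,210)}
L={"scene":{"-y":[(135,210),(275,95)],"-x":[(425,72),(568,122)],"+x":[(150,300),(340,372)],"+y":[(475,330),(605,205)]},
"side":{"+y":[(155,102),(360,68)],"+x":[(485,95),(612,262)],"-y":[(355,412),(580,368)],"-x":[(100,185),(208,352)]}}
def R(t):return np.array([[np.cos(t),-np.sin(t),0],[np.sin(t),np.cos(t),0],[0,0,1]])
W={"+x":[(1,-.7),(1,.7)],"-x":[(-1,-.7),(-1,.7)],"+y":[(-.7,1),(.7,1)],"-y":[(-.7,-1),(.7,-1)]}
def f(p):
    o=[]
    for n in L:
        for k,pts in L[n].items():
            A=np.c_[np.array(W[k])*.074,[0,0]]@R(p[3]).T+p[:3]
            a,b=proj(n,A);t=(b-a)/np.linalg.norm(b-a)
            for q in pts:
                v=np.array(q)/5-.5+.1+O[n]-a;o.append(v[0]*t[1]-v[1]*t[0])
    return o
r=least_squares(f,[.55,-.18,.038,-.7]);p=r.x;print("tray",p,np.round(r.fun,1))
b=R(-p[3])@(np.array([.537,-.1353,.015])-p);print("ball in tray",b)
ims=[]
for n,(x,y) in O.items():
    im=cv2.resize(d[n]["frame"][y:y+110,x:x+150,::-1],None,fx=5,fy=5,interpolation=cv2.INTER_CUBIC)
    P=[]
    for a in range(4):
        u=np.array([np.cos(np.pi/4+a*np.pi/2),np.sin(np.pi/4+a*np.pi/2)]);v=np.array([-u[1],u[0]])
        P+= [[*(.111*u+s*.0215*v),.02] for s in(-1,1)]
    P+=[[s*.032,t*.009,.088] for s in(-1,1) for t in (-1,1)]
    P+=[[s*.032,t*.009,.058] for s in(-1,1) for t in (-1,1)]
    for k,q in enumerate(proj(n,np.array(P)@R(p[3]).T+[p[0],p[1],0])):
        q=((q-[x,y]+.5)*5).astype(int);cv2.circle(im,tuple(map(int,q)),4,(0,0,255),-1);cv2.putText(im,str(k),tuple(map(int,q)),0,.7,(0,255,0),2)
    ims.append(im)
cv2.imwrite("pics/d.png",cv2.resize(np.vstack(ims),None,fx=.54,fy=.54,interpolation=cv2.INTER_AREA))
E
python3 fit.py
```

```text
tray [ 0.54802713 -0.18525821  0.03559613 -0.49781812] [-0.2 -0.3  1.4  0.8 -0.8 -0.3  0.   1.8 -0.2 -0.1 -1.7 -0.3 -0.2 -0.7
  2.2 -0.9]Traceback (most recent call last):
  File "fit.py", line 18, in <module>
    b=R(-p[3])@(np.array([.537,-.1353,.015])-p);print("ball in tray",b)
                ~~~~~~~~~~~~~~~~~~~~~~~~~~~~^~
ValueError: operands could not be broadcast together with shapes (3,) (4,)
```

```bash
sed -i 's/-p);print/-p[:3]);print/' fit.py; python3 fit.py
```

```text
tray [ 0.54802713 -0.18525821  0.03559613 -0.49781812] [-0.2 -0.3  1.4  0.8 -0.8 -0.3  0.   1.8 -0.2 -0.1 -1.7 -0.3 -0.2 -0.7
  2.2 -0.9]
ball in tray [-0.03354426  0.03862905 -0.02059613]
```

View pics/d.png

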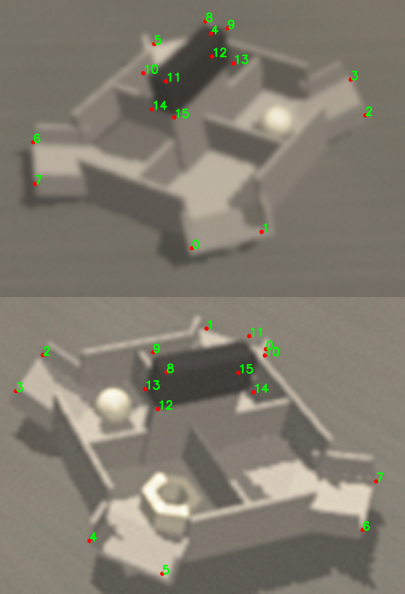

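Fitted tray is at (0.548,-0.185) with yaw -0.498. The lip corners line up in both views, and the ball sits at tray (-0.034,0.039), so it leaves by the 135° spout. Next is the IK plan.

```bash
cat > plan.py <<'E'
from h import *
from scipy.spatial.transform import Rotation as Ro
from scipy.optimize import least_squares
TR=np.array([.548,-.1853]);YAW=-.4978
th=np.linspace(0,2*np.pi,200)
E_={"scene":(385,467,164),"side":(219,293,151)}
def f(p):
    o=[]
    for n in E_:
        q=proj(n,np.c_[p[0]+.081*np.cos(th),p[1]+.081*np.sin(th),0*th+.045]);o+=list(np.array([q[:,0].min(),q[:,0].max(),q[:,1].min()])-E_[n])
    return o
BOWL=least_squares(f,[.5,.25]).x
def ori(yaw,h,tilt=0,phi=0):  # tray yaw -> tool pose; h: half turn
    r=Ro.from_euler("z",yaw+h*np.pi)*Ro.from_euler("x",np.pi)
    if tilt: r=Ro.from_rotvec(tilt*np.array([-np.sin(phi),np.cos(phi),0]))*r
    return r.as_quat()
def pour(phi,h,tilt,back,z):
    u=np.array([np.cos(phi),np.sin(phi)])
    return [*(BOWL-back*u),z],ori(phi-3*np.pi/4,h,tilt,phi)
E
python3 - <<'E'
from plan import *
from workcell import bot, read_camera, hand_in
print("bowl",BOWL)
for h in(0,1):
    q0=bot.solve_ik([*TR,.072],ori(YAW,h));print(h,q0 if q0 is None else np.round(q0,2))
    for deg in range(0,360,15):
        a=bot.solve_ik(*pour(np.radians(deg),h,0,.11,.20));b=bot.solve_ik(*pour(np.radians(deg),h,np.radians(42),.092,.18))
        if a is not None and b is not None: print(h,deg,np.round(a,2),np.round(b,2))
E
```

```text
bowl [0.50276374 0.22438684]
0 [-0.33  0.5   1.86 -0.    0.78  1.74]
0 0 [ 0.52  0.14  2.04  0.    0.96 -1.84] [ 0.34  0.58  1.65  0.23  1.62 -2.09]
0 15 [ 0.46  0.13  2.06  0.    0.96 -2.16] [ 0.39  0.59  1.63  0.08  1.65 -2.25]
0 30 [ 0.39  0.12  2.06  0.    0.96 -2.49] [ 0.44  0.59  1.63 -0.06  1.66 -2.43]
0 45 [ 0.33  0.14  2.04 -0.    0.96 -2.81] [ 0.48  0.58  1.64 -0.2   1.63 -2.59]
0 75 [ 0.24  0.2   1.97 -0.    0.98  2.86] [ 0.57  0.54  1.72 -0.47  1.48 -2.91]
0 120 [ 0.22  0.32  1.79 -0.    1.02  2.06] [ 0.65  0.43  1.91 -0.85  1.09  3.  ]
0 135 [ 0.24  0.36  1.74 -0.    1.04  1.82] [ 0.65  0.39  1.98 -0.98  0.93  2.89]
0 150 [ 0.27  0.4   1.69 -0.    1.06  1.58] [ 0.63  0.36  2.05 -1.12  0.75  2.8 ]
0 165 [ 0.31  0.42  1.64 -0.    1.08  1.36] [ 0.59  0.32  2.1  -1.27  0.56  2.71]
0 210 [ 0.43  0.45  1.6  -0.    1.09  0.7 ] [ 0.39  0.28  2.17  1.96  0.1  -1.28]
0 225 [ 0.48  0.44  1.61 -0.    1.09  0.48] [ 0.31  0.29  2.15  1.5   0.31 -1.08]
0 240 [ 0.52  0.43  1.64 -0.    1.08  0.26] [ 0.25  0.31  2.11  1.3   0.52 -1.13]
0 255 [ 0.55  0.4   1.68 -0.    1.06  0.03] [ 0.21  0
[... 1508 characters left out ...]
.27  0.56 -0.43]
1 210 [ 0.43  0.45  1.6   0.    1.09 -2.45] [0.39 0.28 2.17 1.96 0.1  1.86]
1 225 [ 0.48  0.44  1.61  0.    1.09 -2.66] [0.31 0.29 2.15 1.5  0.31 2.07]
1 240 [ 0.52  0.43  1.64  0.    1.08 -2.89] [0.25 0.31 2.11 1.3  0.52 2.02]
1 270 [ 0.58  0.37  1.73 -0.    1.05  2.94] [0.19 0.39 1.99 1.   0.9  1.84]
1 285 [ 0.61  0.33  1.78 -0.    1.03  2.7 ] [0.19 0.43 1.92 0.87 1.06 1.73]
1 300 [ 0.62  0.29  1.84 -0.    1.01  2.45] [0.2  0.47 1.85 0.74 1.21 1.62]
1 315 [ 0.62  0.25  1.9  -0.    0.99  2.19] [0.22 0.5  1.79 0.62 1.35 1.5 ]
1 330 [ 0.6   0.21  1.96 -0.    0.98  1.91] [0.26 0.54 1.73 0.49 1.46 1.36]
1 345 [ 0.56  0.17  2.   -0.    0.97  1.61] [0.3  0.56 1.68 0.36 1.55 1.21]
```

Run:
```python
from plan import *
from workcell import bot, read_camera, hand_in
o=ori(YAW,1)
bot.reach([*TR,.2],o); bot.servo_line([*TR,.0725],velocity=.12)
s=bot.get_obs();print(s["time_s"],s["position"],s["wrist_force"])
bot.move_gripper(0.0,60)
s=bot.get_obs();print(s["gripper_width"],s["grip_force"],s["wrist_force"])
z0=s["wrist_force"][2]
bot.servo_line([*TR,.14],velocity=.08)
bot.dwell(.3)
s=bot.get_obs();print(s["time_s"],s["position"],s["gripper_width"],s["grip_force"],s["wrist_force"])
ims=[read_camera(n)["frame"][:,:,::-1] for n in("scene","side")]
cv2.imwrite("pics/e.png",np.hstack([ims[0][100:320,100:500],ims[1][100:320,240:640]]))
```

```text
4.4833 [ 0.54855141 -0.18548586  0.07320319] [-0.06120912 -0.40168214 -0.15507201]
0.017414611902086024 59.80436861515045 [-0.89009848  1.21571141  5.25435674]
6.4083 [ 0.54784933 -0.18522519  0.1396314 ] 0.01725571835469314 58.7572717666626 [-0.01276495 -0.24038647 -4.78095423]
```

View pics/e.png

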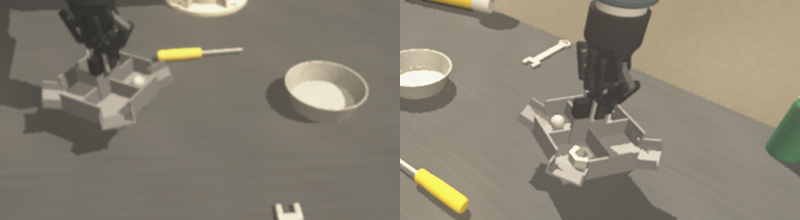

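The tray hangs level, gripped at 17 mm. The ball and nut are still inside, and the 4.8 N load matches the tray's weight. Now the carry and pour.

Run:
```python
from plan import *
from workcell import bot, read_camera, hand_in
phi=YAW+3*np.pi/4
p0,o0=pour(phi,1,0,.11,.20); p1,o1=pour(phi,1,np.radians(42),.092,.18)
bot.servo_line([*TR,.20],velocity=.12)
bot.servo_line(p0,o0,velocity=.15)
bot.dwell(.3)
print(bot.get_obs()["time_s"])
bot.servo_line(p1,o1,velocity=.018)
bot.dwell(1.0)
s=bot.get_obs();print(s["time_s"],s["position"],s["gripper_width"],s["wrist_force"])
ims=[read_camera(n)["frame"][:,:,::-1] for n in("scene","side")]
cv2.imwrite("pics/f.png",np.hstack([ims[0][60:360,240:640],ims[1][60:360,120:520]]))
```

```text
9.6417
12.2833 [0.5288824  0.13619796 0.18001681] 0.017317062821389624 [-0.10771918 -0.53580153 -4.25917873]
```

View pics/f.png

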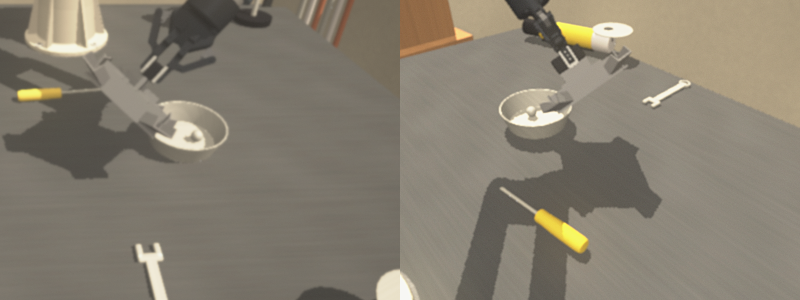

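The ball is lying in the bowl: crop pixels (193,133) in scene and (532,112) in side. The load fell by about 0.5 N, the ball's weight. Levelling and returning the tray.

Run:
```python
from plan import *
from workcell import bot, read_camera, hand_in
phi=YAW+3*np.pi/4
p0,o0=pour(phi,1,0,.11,.20)
bot.servo_line(p0,o0,velocity=.02)
bot.servo_line([*TR,.20],velocity=.15)
bot.servo_line([*TR,.085],velocity=.08)
z=.085; bot.dwell(.2); f0=bot.get_obs()["wrist_force"][2]
while z>.069:
    z-=.0015; bot.servo_line([*TR,z],velocity=.02); f=bot.get_obs()["wrist_force"][2]
    if f-f0>3: break
print(z,f0,f)
bot.move_gripper(.06); bot.dwell(.2)
bot.servo_line([*TR,.22],velocity=.12); bot.dwell(.3)
s=bot.get_obs();print(s["time_s"],s["wrist_force"],s["gripper_width"])
ims=[read_camera(n)["frame"][:,:,::-1] for n in("scene","side")]
cv2.imwrite("pics/g.png",np.hstack([ims[0][80:320,100:500],ims[1][100:340,200:600]]))
```

```text
0.0715 -4.304529198444681 12.404367094169626
22.4667 [-0.47995395 -0.13929647 -0.29266623] 0.05983887550982818
```

View pics/g.png

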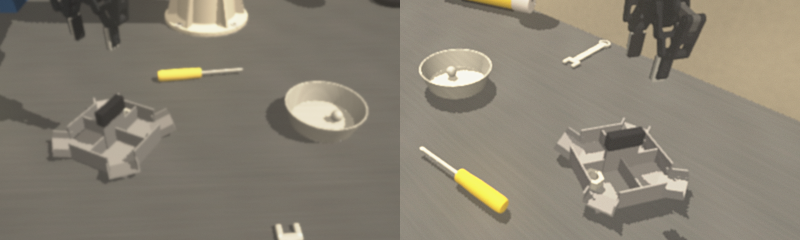

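The tray is flat and released with the nut at crop (596,180), the ball is in the bowl and the bowl is upright.

```bash
python3 -c "
from workcell import bot, read_camera, hand_in
bot.dwell(1.0); print(hand_in())"
```

```text
the job is handed in; nothing more can be done
None
```

The job is handed in, with no verdict returned: the last pictures show the ball in the upright bowl, the nut still in the tray, and the tray flat on the bench and released, at about 24 s of the 64 s limit.

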